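Build the optical test column on the blue lamp

ROBOT

A 6-joint arm with a two-finger parallel gripper is mounted at the origin on the work surface. World frame = base frame: x ahead of the robot, y to its left, z up, the work surface at z = 0. Lengths are in m, angles in degrees, forces in N, time in s.
With the tool pointing down it reaches from about 0.425 to 1.125 m from the base axis. Payload 14.9 kg.
Tool frame: the origin (TCP) lies midway between the tips of the shut fingers; the grasp point (between the pads) lies 19 mm behind it (env.grip_depth is the distance from the TCP to the grasp point, in m); z points along the fingers, y is the line along which they close (so a half turn about z gives the same grasp; the last joint's range is limited). The gripper opens to 91 mm and grips with 3 to 60 N. Pads are 32 mm wide; open, the fingers measure 118 mm over their backs; the gripper's body (76 mm by 178 mm) begins 60 mm behind the grasp point.
Start: joints at [-71.179, 21.709, 99.362, -0, 58.929, -1.908], TCP at [0.248, -0.655, 0.214] pointing down, gripper open.
Joint ranges: [-158.91, 158.91], [-42.39, 125.64], [0.06, 152.35], [-60.88, 240.88], [17.5, 164.5], [-176.32, 176.32]. Speed limits (degrees/s): [108.29, 108.29, 136.94, 180, 180, 180].

INTERFACE

Orientations are given as a 3x3 rotation matrix whose columns are the frame's x, y, z axes.
In Python, from station import env, cams gives the robot as it stands.
- The arm moves only by the tool carry_out, never from a script. Its argument "moves" is a list that holds one entry, the list of rows, each a list of 7 numbers: the shift along the tool's x, y, z in mm, then the turn, a rotation vector about the tool's x, y, z in rad, then the finger opening in mm, from 0 to 91.2. In form: [[[x, y, z, wx, wy, wz, hand], ...]]. A call has 1 to 12 rows; each row shifts and turns the commanded pose from where the row before left it, along the tool's axes as they then stand; what a row does not reach is not made up. A row lasts 1/12 s, in which the tool goes at most 41.7 mm and 7.16 degrees, less where a joint would pass 70% of its speed; a pose out of reach is approached as far as the arm can. A call with a gripper value outside its range is refused whole. The fingers move at their own pace and stop on an object; "newtons" is the grip in N (left out, the last holds). Time passes only in rows, so rows that do not move let the fingers close. It gives the time, the measured TCP pose, the force, the opening and the grip force at its end, in the units of the state.
- env.observe(): the state, without advancing time (a new reading comes with each control period).
- cams.camera(name): name is "scene" or "top"; returns a dict with "image" (384x512x3 uint8, red, green, blue), "K" (3x3 intrinsics, pixels), "k1" (the pictures are not rectified: a ray, as slopes to the right and down, at radius r is drawn at 1 + k1 r^2 times it, then the intrinsics apply), "rvec" (rotation vector, rad) and "tvec" (3), from world to camera coordinates, as OpenCV has them. Camera axes: x right, y down, z forward; pixel columns grow to the right and rows downward; lengths in m; the calibration is good to about 2 mm. A picture is of the moment at which its call begins. There is no depth.
- env.hand_in(): hands the job in; it is judged then, once.
The state is a dict: "time": time; "joint_pos": joint angles; "joint_velocities": joint speeds; "joint_torque": joint torques, N m; "ee_pos": TCP position; "eef_rot": TCP orientation; "contact_force": force on the tool from outside, world axes, zero at the start; "moment": the same for the moment, N m; "width": finger opening in m; "gripper_force": force on a finger pad.
Only numpy, scipy, OpenCV 4.12 (cv2) and the standard library are available. Lean on these libraries where they do the work, as an engineer would, in place of code of your own. Each camera call takes 0.05 s, during which the arm holds its last target. There are 200 camera calls.

TASK

Build the test column on the blue LED lamp, one module after another from the bottom up: first the diffuser (white disc), on it the amber filter, on that the lens (aluminium tube), and the red detector head on top. Keep the modules upright and set each one down gently, with its plug fully home in the recess below. Leave the yellow lamp empty and the green filter, post holder and screwdriver where they are.

Things in the scene. Friction and masses are not known exactly. Their poses are not given: they have to be found in the camera images.
- blue_lamp: Blue LED lamp, the foot of the column. Fixed, never moves: finned foot 60 mm diameter, 18 mm tall; neck 48 mm diameter to 20 mm; collar 44 mm diameter to its rim, 32 mm above the origin, with a recess 36 mm wide and 9 mm deep. Stands on the breadboard. Origin: centre of its underside, z up. A module fully home on it has its origin 27 mm above the lamp's.
- yellow_lamp: Yellow LED lamp, not in use, to be left empty. Same shape and size as the blue one.
- diffuser: Diffuser: grey tube module, white disc in its top recess. Stands upright on the breadboard (its face 12 mm above the table); 55 to 120 g, 44 mm diameter over z = 5 to 33 mm, below that a plug 5 mm tall, 30 mm diameter, tapered to 25 mm at the foot. Top recess 36 mm wide, 9 mm deep: takes the next plug with about 2.5 mm play until the bodies meet (28 mm per module). Origin: centre of the plug's underside, z up.
- amber_filter: Amber filter: grey tube module, orange disc in its top recess. Same shape, sizes and origin as the diffuser.
- lens: Lens: bright aluminium tube module with a pale blue glass lens in its top recess. Same shape, sizes and origin as the diffuser.
- detector: Detector head: red module, same outside sizes, plug and origin as the diffuser, but its top (33 mm) is closed and carries a brass stub 14 mm in diameter and 10 mm tall.
- green_filter: Green filter, not wanted, to be left where it stands: grey tube module, green disc in its top recess. Same shape and sizes as the diffuser.
- post_holder: Bystander: loose silver post holder standing on the breadboard, 31 mm across, 40 mm tall, origin at the centre of its underside.
- driver: Bystander: loose screwdriver lying on the breadboard, 125 mm long, 18 mm thick; origin under the joint of its yellow handle (65 mm, towards its -x) and its steel blade (60 mm, towards +x).

How it is judged (in metres and radians):
On the way, in this order (a step that is already met when the one before it is completed fails the run):
1. the diffuser is seated on the blue lamp and let go (z of diffuser in the frame of blue_lamp between 0.024 and 0.029 m and horizontal distance between diffuser and blue_lamp below 0.005 m and angle between diffuser's own z axis and vertical below 0.06 rad and contact force between the fingers and diffuser below 0.3 N), for 0.2 s.
2. the amber filter is seated on the diffuser and let go (z of diffuser in the frame of blue_lamp between 0.024 and 0.029 m and horizontal distance between diffuser and blue_lamp below 0.005 m and angle between each of diffuser, amber_filter's own z axis and vertical below 0.06 rad and z of amber_filter in the frame of blue_lamp between 0.052 and 0.057 m and horizontal distance between amber_filter and blue_lamp below 0.008 m and contact force between the fingers and amber_filter below 0.3 N), for 0.2 s.
3. the lens is seated on the amber filter and let go (z of diffuser in the frame of blue_lamp between 0.024 and 0.029 m and horizontal distance between diffuser and blue_lamp below 0.005 m and angle between each of diffuser, amber_filter, lens's own z axis and vertical below 0.06 rad and z of amber_filter in the frame of blue_lamp between 0.052 and 0.057 m and horizontal distance between amber_filter and blue_lamp below 0.008 m and z of lens in the frame of blue_lamp between 0.08 and 0.085 m and horizontal distance between lens and blue_lamp below 0.011 m and contact force between the fingers and lens below 0.3 N), for 0.2 s.
4. the detector head is seated on the lens and let go (z of diffuser in the frame of blue_lamp between 0.024 and 0.029 m and horizontal distance between diffuser and blue_lamp below 0.005 m and angle between each of diffuser, amber_filter, lens, detector's own z axis and vertical below 0.06 rad and z of amber_filter in the frame of blue_lamp between 0.052 and 0.057 m and horizontal distance between amber_filter and blue_lamp below 0.008 m and z of lens in the frame of blue_lamp between 0.08 and 0.085 m and horizontal distance between lens and blue_lamp below 0.011 m and z of detector in the frame of blue_lamp between 0.108 and 0.113 m and horizontal distance between detector and blue_lamp below 0.014 m and contact force between the fingers and detector below 0.3 N), for 0.2 s.
At the end, for the whole second after the job is handed in: Diffuser, amber filter, lens and detector stand in that order on the blue lamp, seated (height +2/-3 mm, tilt under 3.4 deg, centres within 5, 8, 11, 14 mm of the lamp axis going up), at rest; green filter, post holder and screwdriver within 20 mm of their start (z of diffuser in the frame of blue_lamp between 0.024 and 0.029 m and horizontal distance between diffuser and blue_lamp below 0.005 m and angle between each of diffuser, amber_filter, lens, detector's own z axis and vertical below 0.06 rad and z of amber_filter in the frame of blue_lamp between 0.052 and 0.057 m and horizontal distance between amber_filter and blue_lamp below 0.008 m and z of lens in the frame of blue_lamp between 0.08 and 0.085 m and horizontal distance between lens and blue_lamp below 0.011 m and z of detector in the frame of blue_lamp between 0.108 and 0.113 m and horizontal distance between detector and blue_lamp below 0.014 m and linear speed of each of diffuser, amber_filter, lens, detector below 0.01 m/s and angular speed of each of diffuser, amber_filter, lens, detector below 0.1 rad/s and distance of each of green_filter, post_holder, driver from where it was at the start of the episode below 0.02 m); the robot touches nothing.
It fails at once if a module is tipped more than 35 degrees from upright (angle between any of diffuser, amber_filter, lens, detector's own z axis and vertical above 0.6 rad).
It fails at once if a module is dropped or rammed onto the column (faster than 0.4 m/s within 20 mm of its seat) ((linear speed of diffuser above 0.4 m/s and horizontal distance between diffuser and blue_lamp below 0.015 m and z of diffuser in the frame of blue_lamp below 0.047 m) or (linear speed of amber_filter above 0.4 m/s and horizontal distance between amber_filter and blue_lamp below 0.015 m and z of amber_filter in the frame of blue_lamp below 0.075 m) or (linear speed of lens above 0.4 m/s and horizontal distance between lens and blue_lamp below 0.015 m and z of lens in the frame of blue_lamp below 0.103 m) or (linear speed of detector above 0.4 m/s and horizontal distance between detector and blue_lamp below 0.015 m and z of detector in the frame of blue_lamp below 0.131 m)).
It fails at once if a bystander (green filter, post holder, screwdriver) is pushed more than 30 mm or the green filter knocked over (distance of any of green_filter, post_holder, driver from where it was at the start of the episode above 0.03 m or angle between green_filter's own z axis and vertical above 0.6 rad).
It also fails if it takes over 122 s, if anything falls off the work surface, if the arm or the gripper's body presses on something with over 40 N, if the wrist force passes 120 N, or if a joint passes its speed limit or range.

## Working session

There is one attempt and no reset: what is moved stays moved. The work goes in short steps, Python scripts to look and compute and a tool call to move; the robot and the scene stay as the last step left them, time stands still between calls to the robot, and variables do not carry over. Pictures are saved under pics/ and viewed, at most 14 in all, crops included, and the job is handed in when it is done.

Besides the shell and the picture viewer there is one more tool, called after ">>>" as name(argument=value, ...), one argument or row to a line, values as JSON. carry_out: Moves the arm, as the interface text tells. Its arguments: {"type":"object","properties":{"moves":{"type":"array"},"newtons":{"type":"number"}},"required":["moves"]}

```bash
ls; mkdir -p pics; cat > h.py <<'E'
import numpy as np, cv2
from station import env, cams
def look(n, f=None):
    c=cams.camera(n)
    if f: cv2.imwrite('pics/'+f, c['image'][:,:,::-1])
    return c
def ray(c,u,v):
    K=c['K'];d=np.array([(u-K[0][2])/K[0][0],(v-K[1][2])/K[1][1]])
    s=d.copy()
    for _ in range(20): s=d/(1+c['k1']*(s@s))
    R=cv2.Rodrigues(np.array(c['rvec'],float))[0]
    return -R.T@np.array(c['tvec']).ravel(), R.T@np.array([s[0],s[1],1.])
def onz(c,u,v,z):
    o,d=ray(c,u,v); return o+d*(z-o[2])/d[2]
def proj(c,p):
    R=cv2.Rodrigues(np.array(c['rvec'],float))[0]
    q=R@np.array(p)+np.array(c['tvec']).ravel(); s=q[:2]/q[2]; s=s*(1+c['k1']*(s@s))
    return s[0]*c['K'][0][0]+c['K'][0][2], s[1]*c['K'][1][1]+c['K'][1][2]
E
python3 - <<'E'
from h import *
a=look('top','t0.png');b=look('scene','s0.png')
for c in(a,b):print(c['K'],c['k1'],ray(c,256,192))
o=env.observe();print(o)
E
```

```text
pics
[[352.7074553    0.         262.29896106]
 [  0.         352.7074553  190.39011249]
 [  0.           0.           1.        ]] -0.0666613621378786 (array([0.45664638, 0.01140906, 0.69242101]), array([ 0.15066582, -0.01255028, -0.98867694]))
[[412.31516933   0.         250.00106982]
 [  0.         412.31516933 194.43360751]
 [  0.           0.           1.        ]] -0.11359253618484534 (array([ 1.25151782, -0.49993749,  0.61194633]), array([-0.67728083,  0.5090286 , -0.5314387 ]))
{'time': 0.1, 'joint_pos': array([-7.11806600e+01,  2.17356912e+01,  9.93922646e+01, -6.44904779e-04,
        5.89302913e+01, -1.90731187e+00]), 'joint_velocities': array([-0.04239829,  0.01638651, -0.08240775,  0.03105317, -0.03695726,
        0.00069663]), 'joint_torque': array([ 2.65238690e-03, -7.65041614e+01, -4.35296166e+01,  6.52860361e-02,
        3.97669233e-02, -2.63393821e-05]), 'ee_pos': array([ 0.24761891, -0.65435082,  0.21335163]), 'eef_rot': array([[ 9.35277453e-01,  3.53915206e-01, -3.37066800e-04],
       [ 3.53915366e-01, -9.35276961e-01,  9.59146203e-04],
       [ 2.42056137e-05, -1.01636094e-03, -9.99999483e-01]]), 'contact_force': array([-0.54446725,  0.3500128 , -0.139492  ]), 'moment': array([-0.02942553, -0.0058637 ,  0.00824339]), 'gripper_force': 0.0, 'width': 0.09130694889644392}
```

View pics/t0.png

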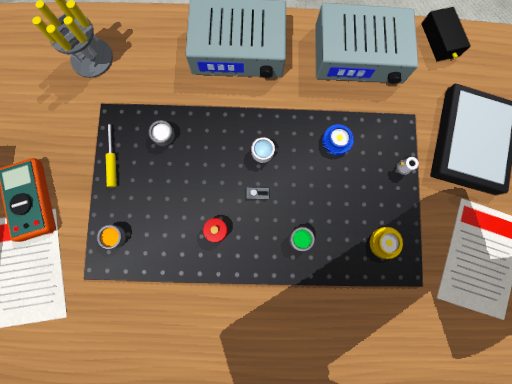

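View pics/s0.png

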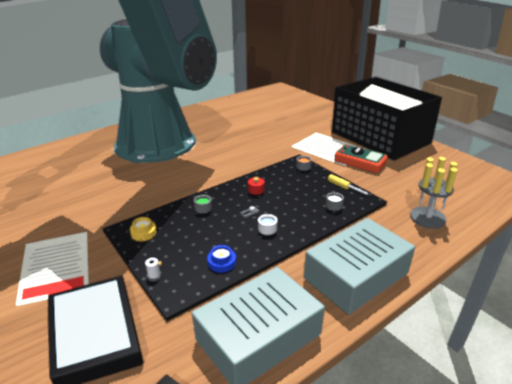

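The top view shows white diffuser (161,132), lens (263,150), blue lamp (338,138), amber (110,237), detector (214,230), green (302,239), yellow lamp (386,243), post holder (405,166), driver (111,155), and a small clamp at (258,193). In the scene view the blue lamp is at (222,258).

```bash
cat > m.py <<'E'
from h import *
c=look('top');im=c['image'];hsv=cv2.cvtColor(im,cv2.COLOR_RGB2HSV)
H,S,V=[hsv[:,:,i].astype(int) for i in range(3)]
big=cv2.resize(im,None,fx=6,fy=6,interpolation=cv2.INTER_CUBIC)
tiles=[]
def blob(m,u,v,r=24):
    w=np.zeros_like(m,np.uint8);w[v-r:v+r,u-r:u+r]=m[v-r:v+r,u-r:u+r]
    n,l,s,ce=cv2.connectedComponentsWithStats(w);i=1+np.argmax(s[1:,4]);return ce[i],s[i],(l==i)
# disc centroid height .036; detector red top
jobs={'diffuser':(161,132,(V>150)&(S<40),.045),'amber':(110,237,(S>150)&(H>8)&(H<28)&(V>120),.037),
'lens':(263,150,(V>120)&(S<120),.045),'detector':(214,230,(S>150)&((H<8)|(H>172))&(V>60),.045),
'blue':(338,138,(S>120)&(H>105)&(H<130)&(V>60),.030),'green':(302,239,(S>150)&(H>45)&(H<80)&(V>100),.037)}
for n,(u,v,m,z) in jobs.items():
    ce,s,l=blob(m,u,v);p=onz(c,*ce,z);print(n,ce.round(1),s,p.round(4))
    for zz,R,col in((.045 if n!='blue' else .044,.022,(255,0,255)),(.012,.022 if n!='blue' else .03,(0,255,255))):
        t=np.linspace(0,2*np.pi,60)
        q=np.array([proj(c,(p[0]+R*np.cos(a),p[1]+R*np.sin(a),zz)) for a in t])
        cv2.polylines(big,[np.int32((q+.5)*6)],True,col,1)
    tiles.append(big[(v-20)*6:(v+20)*6,(u-20)*6:(u+20)*6])
o=np.vstack([np.hstack(tiles[:3]),np.hstack(tiles[3:])])
import sys;cv2.imwrite('pics/'+sys.argv[1],o[:,:,::-1])
E
python3 m.py m0.png
```

```text
diffuser [160.9 132.2] [152 123  19  19 267] [0.6651 0.1872 0.045 ]
amber [109.1 236.6] [101 228  17  19 261] [0.4657 0.2716 0.037 ]
lens [262.4 149.2] [251 137  24  26 470] [ 0.6378 -0.0068  0.045 ]
detector [215.  229.8] [203 218  25  25 427] [0.4835 0.0761 0.045 ]
blue [336.5 140.4] [322 124  32  32 553] [ 0.6649 -0.1527  0.03  ]
green [301.9 238.6] [293 230  19  18 267] [ 0.4716 -0.0842  0.037 ]
```

View pics/m0.png

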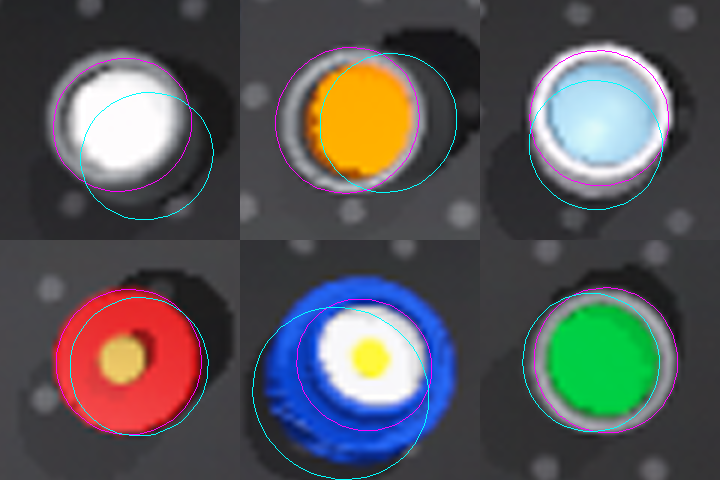

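The overlay shows the detector and green circles fitting well. The rims of the diffuser, amber and lens are off by (-6,-9), (+5,0) and (0,-7) crop px. The lamp foot circle is centred near crop (362,371), and its white disc near (370,357).

```bash
python3 - <<'E'
from h import *
c=look('top');im=c['image'];o=318,118
f=lambda x,y,z:onz(c,318+(x-240)/6-.5,118+(y-240)/6-.5,z).round(4)
print('foot',f(362.5,371,.030),'disc',f(370,357,.035))
hsv=cv2.cvtColor(im,cv2.COLOR_RGB2HSV)
m=((hsv[:,:,0]>105)&(hsv[:,:,0]<130)&(hsv[:,:,1]>120)).astype(np.uint8);m[:, :315]=0;m[:,362:]=0;m[:115]=0;m[165:]=0
k=max(cv2.findContours(m,0,2)[0],key=cv2.contourArea)
P=np.array([onz(c,*q[0],.03) for q in k]);top=P[P[:,0]>np.median(P[:,0])-.002]  # far edge = top rim of foot
A=np.c_[2*top[:,:2],np.ones(len(top))];x=np.linalg.lstsq(A,(top[:,:2]**2).sum(1),rcond=None)[0]
print(x,np.sqrt(x[2]+x[0]**2+x[1]**2))
s=look('scene');im=s['image'];hsv=cv2.cvtColor(im,cv2.COLOR_RGB2HSV)
# draw overlay in scene and top for estimates
E={'d':(.668,.189),'a':(.4655,.2703),'l':(.640,-.0068),'r':(.4837,.0765),'b':x[:2]}
tiles=[]
big=cv2.resize(im,None,fx=6,fy=6,interpolation=cv2.INTER_CUBIC)
for n,p in E.items():
    z=.045 if n!='b' else .044
    t=np.linspace(0,6.283,60);q=np.array([proj(s,(p[0]+.022*np.cos(a),p[1]+.022*np.sin(a),z)) for a in t])
    cv2.polylines(big,[np.int32((q+.5)*6)],True,(255,0,255),1)
    u,v=np.int32(q.mean(0));tiles.append(big[(v-20)*6:(v+20)*6,(u-20)*6:(u+20)*6])
tiles.append(tiles[0]*0)
cv2.imwrite('pics/m1.png',np.vstack([np.hstack(tiles[:3]),np.hstack(tiles[3:])])[:,:,::-1])
R=env.observe()['eef_rot'];print(R.T.round(4).tolist())
E
```

```text
foot [ 0.6671 -0.1556  0.03  ] disc [ 0.6704 -0.1568  0.035 ]
[ 0.66802746 -0.15598893 -0.46963464] 0.03096131374141849
[[0.9353, 0.354, -0.0], [0.354, -0.9353, -0.0005], [-0.0002, 0.0005, -1.0]]
```

View pics/m1.png

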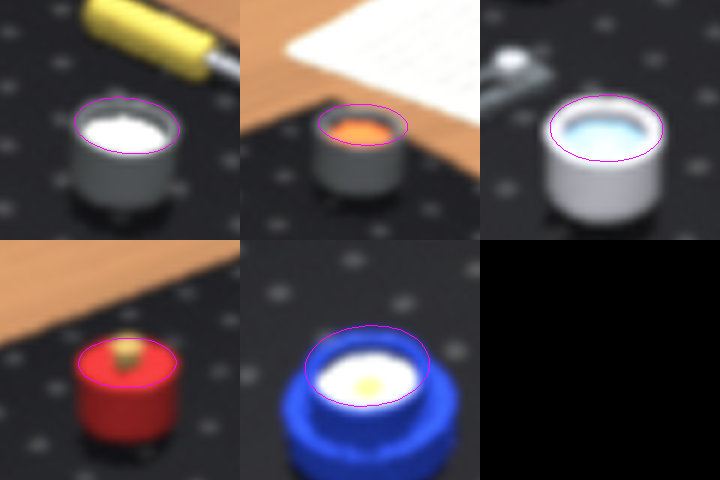

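>>> carry_out(
  moves=[
    [[0,0,0,0,0,0.1203,70],[0,0,0,0,0,0.1203,70],[0,0,0,0,0,0.1203,70],[17,-34,0,0,0,0,70],[17,-34,0,0,0,0,70],[17,-34,0,0,0,0,70],[17,-34,0,0,0,0,70],[17,-34,0,0,0,0,70],[17,-34,0,0,0,0,70],[17,-34,0,0,0,0,70],[17,-34,0,0,0,0,70],[17,-34,0,0,0,0,70]],
  ],
  newtons=15,
)

```text
time: 1.25
ee_pos: [0.4009, -0.3469, 0.214]
eef_rot: [[1.0, 0.001, 0.0], [0.001, -1.0, -0.0], [0.0, 0.0, -1.0]]
contact_force: [1.3, -0.8, 0.5]
width: 0.0696
gripper_force: 0.0
```

>>> carry_out(
  moves=[
    [[17,-34,0,0,0,0,70],[17,-34,0,0,0,0,70],[17,-34,0,0,0,0,70],[17,-34,0,0,0,0,70],[17,-34,0,0,0,0,70],[17,-34,0,0,0,0,70],[17,-34,0,0,0,0,70],[17,-34,0,0,0,0,70],[17,-34,0,0,0,0,70],[17,-34,0,0,0,0,70],[17,-34,0,0,0,0,70],[17,-34,0,0,0,0,70]],
  ],
)

```text
time: 2.25
ee_pos: [0.6046, 0.0616, 0.214]
eef_rot: [[1.0, 0.001, 0.0], [0.001, -1.0, 0.0], [0.0, -0.0, -1.0]]
contact_force: [-0.1, -1.2, 0.6]
width: 0.0701
gripper_force: 0.0
```

>>> carry_out(
  moves=[
    [[16,-32,0,0,0,0,70],[16,-32,0,0,0,0,70],[16,-32,0,0,0,0,70],[15.5,-31.5,0,0,0,0,70],[0,0,30,0,0,0,70],[0,0,30,0,0,0,70],[0,0,30,0,0,0,70],[0,0,24,0,0,0,70],[0,0,10,0,0,0,70],[0,0,0,0,0,0,70]],
  ],
)

```text
time: 3.08
ee_pos: [0.6661, 0.1868, 0.0875]
eef_rot: [[1.0, 0.001, -0.004], [0.001, -1.0, -0.001], [-0.004, 0.001, -1.0]]
contact_force: [0.2, 0.3, 0.7]
width: 0.07
gripper_force: 0.0
```

```bash
python3 - <<'E'
from h import *
print(env.observe()['ee_pos'])
s=look('scene')['image'];t=look('top')['image']
f=lambda i,u,v:cv2.resize(i[v-32:v+32,u-32:u+32],None,fx=6,fy=6,interpolation=2)
cv2.imwrite('pics/c1.png',np.hstack([f(s,334,190),f(t,161,125)])[:,:,::-1])
E
```

```text
[0.666071   0.18680059 0.08747166]
```

View pics/c1.png

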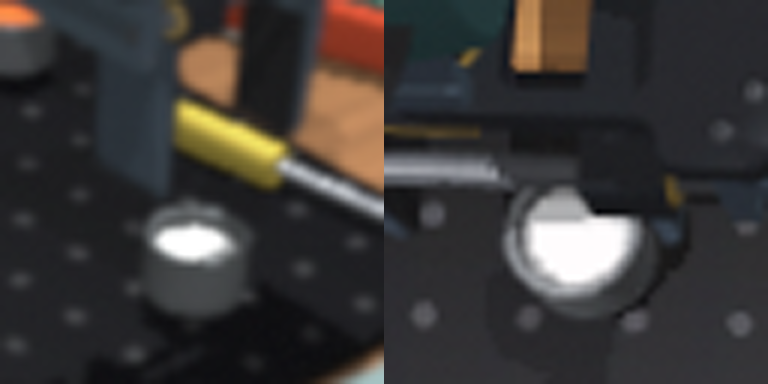

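The view shows the fingers straddling the diffuser (scene crop 195,250) and clear of the screwdriver.

>>> carry_out(
  moves=[
    [[1,-2,15,0,0,0,70],[0,0,15,0,0,0,70],[0,0,15,0,0,0,70],[0,0,12,0,0,0,70],[0,0,8,0,0,0,70],[0,0,2,0,0,0,70],[0,0,0,0,0,0,70],[0,0,0,0,0,0,70]],
  ],
)

```text
time: 3.85
ee_pos: [0.6688, 0.1892, 0.0231]
eef_rot: [[1.0, 0.001, 0.0], [0.001, -1.0, 0.0], [0.0, -0.0, -1.0]]
contact_force: [-0.6, 0.1, 0.5]
width: 0.0705
gripper_force: 0.0
```

>>> carry_out(
  moves=[
    [[0,0,0,0,0,0,55],[0,0,0,0,0,0,50],[0,0,0,0,0,0,46],[0,0,0,0,0,0,42],[0,0,0,0,0,0,38],[0,0,0,0,0,0,36],[0,0,0,0,0,0,36],[0,0,0,0,0,0,36]],
  ],
  newtons=15,
)

```text
time: 4.52
ee_pos: [0.6687, 0.1892, 0.0233]
eef_rot: [[1.0, 0.001, 0.0], [0.001, -1.0, 0.0], [0.0, -0.0, -1.0]]
contact_force: [-1.1, -0.3, 5.2]
width: 0.0432
gripper_force: 15.0
```

>>> carry_out(
  moves=[
    [[0,0,-5,0,0,0,36],[0,0,-15,0,0,0,36],[0,0,-25,0,0,0,36],[0,0,-25,0,0,0,36],[0,0,-25,0,0,0,36],[0,0,-15,0,0,0,36],[0,10,0,0,0,0,36],[0,20,0,0,0,0,36],[0,25,0,0,0,0,36],[0,30,0,0,0,0,36],[0,30,0,0,0,0,36],[0,30,0,0,0,0,36]],
  ],
)

```text
time: 5.52
ee_pos: [0.6677, 0.0423, 0.1319]
eef_rot: [[1.0, 0.001, -0.001], [0.001, -1.0, -0.0], [-0.001, 0.0, -1.0]]
contact_force: [1.3, -1.2, -0.8]
width: 0.0436
gripper_force: 15.0
```

>>> carry_out(
  moves=[
    [[0,30,0,0,0,0,36],[0,30,0,0,0,0,36],[0,30,0,0,0,0,36],[0,30,0,0,0,0,36],[0,30,0,0,0,0,36],[0,25,0,0,0,0,36],[0,15,0,0,0,0,36],[0,10,0,0,0,0,36],[0,0,0,0,0,0,36],[0,0,0,0,0,0,36]],
  ],
)

```text
time: 6.35
ee_pos: [0.6686, -0.1554, 0.1325]
eef_rot: [[1.0, 0.001, -0.001], [0.001, -1.0, 0.0], [-0.001, -0.0, -1.0]]
contact_force: [0.3, 0.3, -1.2]
width: 0.0435
gripper_force: 15.0
```

```bash
python3 - <<'E'
from h import *
print(env.observe()['ee_pos'],env.observe()['width'])
s=look('scene')['image'];t=look('top')['image']
f=lambda i,u,v:cv2.resize(i[v-32:v+32,u-32:u+32],None,fx=6,fy=6,interpolation=2)
cv2.imwrite('pics/c2.png',np.hstack([f(s,222,240),f(t,338,138)])[:,:,::-1])
E
```

```text
[ 0.66857604 -0.15542041  0.13252124] 0.043545666387418996
```

View pics/c2.png

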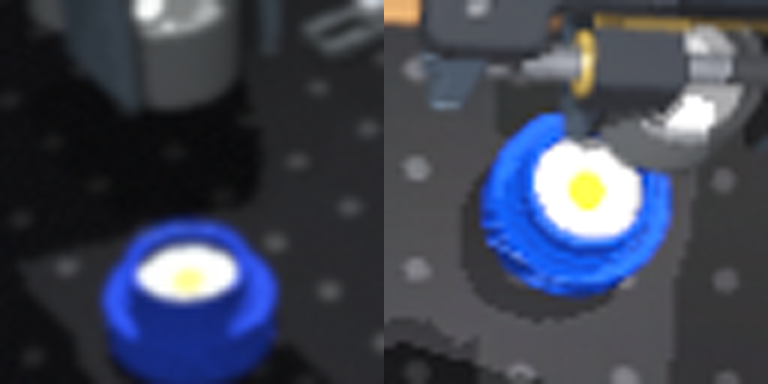

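The diffuser is held upright above the blue lamp (lamp at scene crop 190,290). I'll lower it gently.

>>> carry_out(
  moves=[
    [[0,0.5,12,0,0,0,36],[0,0,16,0,0,0,36],[0,0,16,0,0,0,36],[0,0,12,0,0,0,36],[0,0,8,0,0,0,36],[0,0,5,0,0,0,36],[0,0,3,0,0,0,36],[0,0,3,0,0,0,36],[0,0,2,0,0,0,36],[0,0,2,0,0,0,36],[0,0,1,0,0,0,36],[0,0,0,0,0,0,36]],
  ],
)

```text
time: 7.45
ee_pos: [0.6688, -0.1563, 0.053]
eef_rot: [[1.0, 0.001, 0.0], [0.001, -1.0, -0.0], [0.0, 0.0, -1.0]]
contact_force: [0.5, 0.1, -0.3]
width: 0.0433
gripper_force: 15.0
```

>>> carry_out(
  moves=[
    [[0,0,1,0,0,0,36],[0,0,1,0,0,0,36],[0,0,0.5,0,0,0,36],[0,0,0.5,0,0,0,36],[0,0,0,0,0,0,36],[0,0,0,0,0,0,36]],
  ],
)

```text
time: 7.95
ee_pos: [0.6689, -0.1563, 0.0503]
eef_rot: [[1.0, 0.001, -0.0], [0.001, -1.0, 0.0], [-0.0, -0.0, -1.0]]
contact_force: [-2.9, 0.6, 5.1]
width: 0.0437
gripper_force: 15.0
```

>>> carry_out(
  moves=[
    [[0,0,0,0,0,0,45],[0,0,0,0,0,0,47],[0,0,0,0,0,0,52],[0,0,0,0,0,0,60],[0,0,0,0,0,0,66],[0,0,0,0,0,0,66],[0,0,0,0,0,0,66],[0,0,-10,0,0,0,66],[0,0,-25,0,0,0,66],[0,0,-30,0,0,0,66],[0,0,-30,0,0,0,66],[0,0,0,0,0,0,66]],
  ],
)

```text
time: 8.95
ee_pos: [0.6719, -0.1571, 0.1518]
eef_rot: [[1.0, 0.001, 0.008], [0.001, -1.0, -0.002], [0.008, 0.002, -1.0]]
contact_force: [1.2, 0.0, 1.0]
width: 0.0659
gripper_force: 0.0
```

```bash
python3 - <<'E'
from h import *
print(env.observe()['ee_pos'],env.observe()['width'])
c=look('scene');s=c['image'];t=look('top')
for zz in(.044,.072):print(proj(c,(.668,-.156,zz)))
def draw(c):
    b=cv2.resize(c['image'],None,fx=6,fy=6,interpolation=2)
    q=np.array([proj(c,(.668+.022*np.cos(a),-.156+.022*np.sin(a),.072)) for a in np.linspace(0,6.283,60)])
    cv2.polylines(b,[np.int32((q+.5)*6)],True,(255,0,255),1);return b
f=lambda b,u,v:b[(v-32)*6:(v+32)*6,(u-32)*6:(u+32)*6]
cv2.imwrite('pics/c3.png',np.hstack([f(draw(c),222,250),f(draw(t),338,138)])[:,:,::-1])
E
```

```text
[ 0.67188427 -0.15710862  0.15179338] 0.06585507325308336
(np.float64(220.75566845989047), np.float64(250.34538262707346))
(np.float64(220.04620671052976), np.float64(240.037512017979))
```

View pics/c3.png

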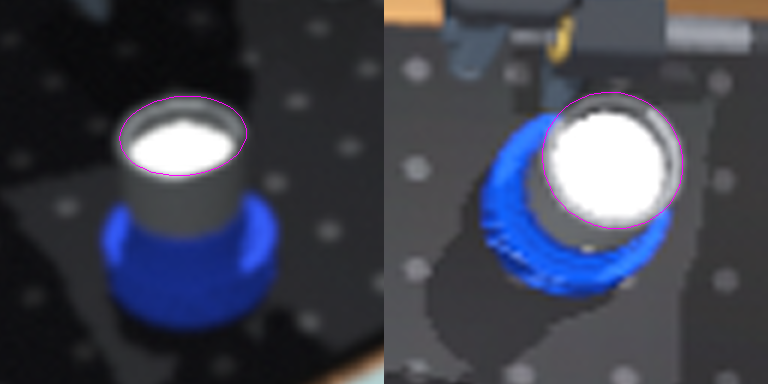

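Both views show the diffuser seated with its rim right on the predicted circle. Next is the amber filter.

>>> carry_out(
  moves=[
    [[-8,-17,0,0,0,0,66],[-16,-33,0,0,0,0,66],[-16,-33,0,0,0,0,66],[-16,-33,0,0,0,0,66],[-16,-33,0,0,0,0,66],[-16,-33,0,0,0,0,66],[-16,-33,0,0,0,0,66],[-16,-33,0,0,0,0,66],[-16,-33,0,0,0,0,66],[-16,-33,0,0,0,0,66],[-16,-33,0,0,0,0,66],[-16,-33,0,0,0,0,66]],
  ],
)

```text
time: 10.05
ee_pos: [0.482, 0.2248, 0.1439]
eef_rot: [[1.0, 0.001, -0.002], [0.001, -1.0, -0.001], [-0.002, 0.001, -1.0]]
contact_force: [0.1, -0.0, -0.2]
width: 0.0659
gripper_force: 0.0
```

>>> carry_out(
  moves=[
    [[-12,-30,0,0,0,0,66],[-8,-17,0,0,0,0,66],[0,0,15,0,0,0,66],[0,0,20,0,0,0,66],[0,0,20,0,0,0,66],[0,0,10,0,0,0,66],[0,0,0,0,0,0,66],[0,0,0,0,0,0,66]],
  ],
)

```text
time: 10.72
ee_pos: [0.4637, 0.2703, 0.0795]
eef_rot: [[1.0, 0.001, -0.002], [0.001, -1.0, -0.001], [-0.002, 0.001, -1.0]]
contact_force: [-0.4, -0.0, -0.0]
width: 0.066
gripper_force: 0.0
```

>>> carry_out(
  moves=[
    [[1.5,0,12,0,0,0,66],[0,0,15,0,0,0,66],[0,0,15,0,0,0,66],[0,0,9,0,0,0,66],[0,0,5,0,0,0,66],[0,0,0.5,0,0,0,66],[0,0,0,0,0,0,66],[0,0,0,0,0,0,66]],
  ],
)

```text
time: 11.38
ee_pos: [0.4664, 0.2707, 0.0241]
eef_rot: [[1.0, 0.001, 0.001], [0.001, -1.0, 0.0], [0.001, -0.0, -1.0]]
contact_force: [0.5, -0.7, 0.4]
width: 0.0658
gripper_force: 0.0
```

>>> carry_out(
  moves=[
    [[0,0,0,0,0,0,55],[0,0,0,0,0,0,50],[0,0,0,0,0,0,46],[0,0,0,0,0,0,42],[0,0,0,0,0,0,38],[0,0,0,0,0,0,36],[0,0,0,0,0,0,36],[0,0,0,0,0,0,36]],
  ],
)

```text
time: 12.05
ee_pos: [0.4661, 0.2706, 0.0237]
eef_rot: [[1.0, 0.001, 0.0], [0.001, -1.0, 0.0], [0.0, -0.0, -1.0]]
contact_force: [-0.1, -2.0, 5.9]
width: 0.0438
gripper_force: 15.0
```

>>> carry_out(
  moves=[
    [[0,0,-5,0,0,0,36],[0,0,-15,0,0,0,36],[0,0,-25,0,0,0,36],[0,0,-30,0,0,0,36],[0,0,-28,0,0,0,36],[0,0,-17,0,0,0,36],[5,10,0,0,0,0,36],[10,20,0,0,0,0,36],[12,26,0,0,0,0,36],[15,32,0,0,0,0,36],[15,32,0,0,0,0,36],[15,32,0,0,0,0,36]],
  ],
)

```text
time: 13.05
ee_pos: [0.538, 0.1166, 0.1427]
eef_rot: [[1.0, 0.001, -0.001], [0.001, -1.0, -0.0], [-0.001, 0.0, -1.0]]
contact_force: [-0.0, -0.2, -0.8]
width: 0.0436
gripper_force: 15.0
```

>>> carry_out(
  moves=[
    [[15,32,0,0,0,0,36],[15,32,0,0,0,0,36],[15,32,0,0,0,0,36],[15,32,0,0,0,0,36],[15,32,0,0,0,0,36],[15,32,0,0,0,0,36],[14,30,0,0,0,0,36],[12,25,0,0,0,0,36],[9,18,0,0,0,0,36],[5,10,0,0,0,0,36],[0,0,0,0,0,0,36],[0,0,0,0,0,0,36]],
  ],
)

```text
time: 14.05
ee_pos: [0.6676, -0.1562, 0.1426]
eef_rot: [[1.0, 0.0, -0.001], [0.0, -1.0, 0.0], [-0.001, -0.0, -1.0]]
contact_force: [-0.3, 1.1, -0.4]
width: 0.0435
gripper_force: 15.0
```

>>> carry_out(
  moves=[
    [[0.5,0,10,0,0,0,36],[0,0,14,0,0,0,36],[0,0,12,0,0,0,36],[0,0,8,0,0,0,36],[0,0,5,0,0,0,36],[0,0,3,0,0,0,36],[0,0,3,0,0,0,36],[0,0,3,0,0,0,36],[0,0,2,0,0,0,36],[0,0,1,0,0,0,36],[0,0,0,0,0,0,36]],
  ],
)

```text
time: 14.97
ee_pos: [0.6689, -0.1563, 0.0825]
eef_rot: [[1.0, 0.001, 0.0], [0.001, -1.0, -0.0], [0.0, 0.0, -1.0]]
contact_force: [0.7, 0.9, -0.3]
width: 0.0435
gripper_force: 15.0
```

>>> carry_out(
  moves=[
    [[0,0,1,0,0,0,36],[0,0,1,0,0,0,36],[0,0,0.5,0,0,0,36],[0,0,0,0,0,0,36],[0,0,0,0,0,0,36]],
  ],
)

```text
time: 15.38
ee_pos: [0.6688, -0.1563, 0.0799]
eef_rot: [[1.0, 0.001, 0.0], [0.001, -1.0, 0.0], [0.0, -0.0, -1.0]]
contact_force: [-0.0, -0.4, -0.7]
width: 0.0437
gripper_force: 15.0
```

>>> carry_out(
  moves=[
    [[0,0,0.5,0,0,0,36],[0,0,0.5,0,0,0,36],[0,0,0.3,0,0,0,36],[0,0,0,0,0,0,36],[0,0,0,0,0,0,36]],
  ],
)

```text
time: 15.8
ee_pos: [0.6689, -0.1563, 0.0788]
eef_rot: [[1.0, 0.001, 0.0], [0.001, -1.0, -0.0], [0.0, 0.0, -1.0]]
contact_force: [-1.3, 0.3, 1.3]
width: 0.0436
gripper_force: 15.0
```

Contact came at the predicted seat height, so I'll release and retreat.

>>> carry_out(
  moves=[
    [[0,0,0,0,0,0,45],[0,0,0,0,0,0,47],[0,0,0,0,0,0,52],[0,0,0,0,0,0,60],[0,0,0,0,0,0,66],[0,0,0,0,0,0,66],[0,0,0,0,0,0,66],[0,0,-10,0,0,0,66],[0,0,-22,0,0,0,66],[0,0,-28,0,0,0,66],[0,0,-10,0,0,0,66],[0,0,0,0,0,0,66]],
  ],
)

```text
time: 16.8
ee_pos: [0.6705, -0.1568, 0.1522]
eef_rot: [[1.0, 0.001, 0.005], [0.001, -1.0, -0.001], [0.005, 0.001, -1.0]]
contact_force: [0.8, 0.0, 0.5]
width: 0.066
gripper_force: 0.0
```

```bash
cat > chk.py <<'E'
from h import *
import sys
z=float(sys.argv[1]);print(env.observe()['ee_pos'],env.observe()['width'])
c=look('scene');t=look('top')
def draw(c):
    b=cv2.resize(c['image'],None,fx=6,fy=6,interpolation=2)
    q=np.array([proj(c,(.668+.022*np.cos(a),-.156+.022*np.sin(a),z)) for a in np.linspace(0,6.283,60)])
    cv2.polylines(b,[np.int32((q+.5)*6)],True,(255,0,255),1);return b
f=lambda b,u,v:b[(v-32)*6:(v+32)*6,(u-32)*6:(u+32)*6]
cv2.imwrite('pics/'+sys.argv[2],np.hstack([f(draw(c),222,int(250-(z-.072)*300)),f(draw(t),343,132)])[:,:,::-1])
E
python3 chk.py .100 c4.png
```

```text
[ 0.67051055 -0.1567765   0.15218177] 0.06601208746361022
```

View pics/c4.png

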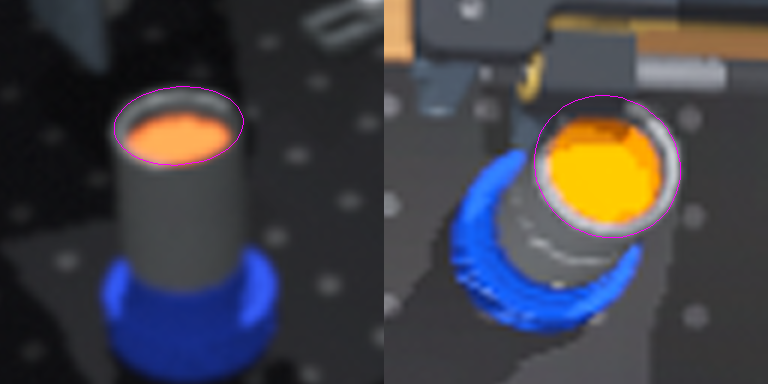

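The amber filter is seated, with its rim on the predicted circle in both views. Next is the lens.

>>> carry_out(
  moves=[
    [[-3,-15,0,0,0,0,66],[-5,-30,0,0,0,0,66],[-6,-30,0,0,0,0,66],[-6,-30,0,0,0,0,66],[-6,-30,0,0,0,0,66],[-3,-15,0,0,0,0,66],[0,0,15,0,0,0,66],[0,0,25,0,0,0,66],[0,0,20,0,0,0,66],[0,0,10,0,0,0,66],[0,0,0,0,0,0,66],[0,0,0,0,0,0,66]],
  ],
)

```text
time: 17.9
ee_pos: [0.6394, -0.0068, 0.078]
eef_rot: [[1.0, 0.0, -0.001], [0.0, -1.0, 0.0], [-0.001, -0.0, -1.0]]
contact_force: [0.8, -0.5, 0.8]
width: 0.066
gripper_force: 0.0
```

>>> carry_out(
  moves=[
    [[0.3,0,12,0,0,0,66],[0,0,15,0,0,0,66],[0,0,15,0,0,0,66],[0,0,8,0,0,0,66],[0,0,4,0,0,0,66],[0,0,0.5,0,0,0,66],[0,0,0,0,0,0,66],[0,0,0,0,0,0,66]],
  ],
)

```text
time: 18.57
ee_pos: [0.6404, -0.0063, 0.0246]
eef_rot: [[1.0, 0.001, 0.001], [0.001, -1.0, -0.0], [0.001, 0.0, -1.0]]
contact_force: [-1.0, -0.4, -0.2]
width: 0.0657
gripper_force: 0.0
```

>>> carry_out(
  moves=[
    [[0,0,0,0,0,0,55],[0,0,0,0,0,0,50],[0,0,0,0,0,0,46],[0,0,0,0,0,0,42],[0,0,0,0,0,0,38],[0,0,0,0,0,0,36],[0,0,0,0,0,0,36],[0,0,0,0,0,0,36]],
  ],
)

```text
time: 19.23
ee_pos: [0.6402, -0.0064, 0.0244]
eef_rot: [[1.0, 0.001, 0.0], [0.001, -1.0, -0.0], [0.0, 0.0, -1.0]]
contact_force: [-1.8, -0.9, 5.9]
width: 0.0435
gripper_force: 15.0
```

>>> carry_out(
  moves=[
    [[0,0,-5,0,0,0,36],[0,0,-15,0,0,0,36],[0,0,-25,0,0,0,36],[0,0,-30,0,0,0,36],[0,0,-30,0,0,0,36],[0,0,-26,0,0,0,36],[0,0,-15,0,0,0,36],[0,0,0,0,0,0,36],[3,10,0,0,0,0,36],[4,20,0,0,0,0,36],[5,25,0,0,0,0,36],[5,30,0,0,0,0,36]],
  ],
)

```text
time: 20.23
ee_pos: [0.6564, -0.092, 0.1688]
eef_rot: [[1.0, 0.002, -0.002], [0.002, -1.0, 0.0], [-0.002, -0.0, -1.0]]
contact_force: [-0.3, 0.4, -1.5]
width: 0.0435
gripper_force: 15.0
```

>>> carry_out(
  moves=[
    [[5,30,0,0,0,0,36],[4,20,0,0,0,0,36],[2,10,0,0,0,0,36],[0,5,0,0,0,0,36],[0,0,0,0,0,0,36],[0,0,0,0,0,0,36]],
  ],
)

```text
time: 20.73
ee_pos: [0.6676, -0.1557, 0.1695]
eef_rot: [[1.0, 0.001, -0.001], [0.001, -1.0, 0.0], [-0.001, -0.0, -1.0]]
contact_force: [0.1, -0.1, -0.9]
width: 0.0435
gripper_force: 15.0
```

Lower 60 mm to about .110.

>>> carry_out(
  moves=[
    [[0.4,0.4,10,0,0,0,36],[0,0,14,0,0,0,36],[0,0,12,0,0,0,36],[0,0,8,0,0,0,36],[0,0,5,0,0,0,36],[0,0,3,0,0,0,36],[0,0,3,0,0,0,36],[0,0,3,0,0,0,36],[0,0,1,0,0,0,36],[0,0,0,0,0,0,36],[0,0,0,0,0,0,36]],
  ],
)

```text
time: 21.65
ee_pos: [0.6687, -0.1568, 0.1114]
eef_rot: [[1.0, 0.001, 0.0], [0.001, -1.0, -0.0], [0.0, 0.0, -1.0]]
contact_force: [-0.9, -0.7, -1.3]
width: 0.044
gripper_force: 15.0
```

>>> carry_out(
  moves=[
    [[0,0,1,0,0,0,36],[0,0,0.5,0,0,0,36],[0,0,0.5,0,0,0,36],[0,0,0,0,0,0,36],[0,0,0,0,0,0,36]],
  ],
)

```text
time: 22.07
ee_pos: [0.6685, -0.1567, 0.1091]
eef_rot: [[1.0, 0.001, -0.0], [0.001, -1.0, 0.0], [-0.0, -0.0, -1.0]]
contact_force: [0.8, 0.9, -0.4]
width: 0.0438
gripper_force: 15.0
```

>>> carry_out(
  moves=[
    [[0,0,0.5,0,0,0,36],[0,0,0.5,0,0,0,36],[0,0,0.5,0,0,0,36],[0,0,0.3,0,0,0,36],[0,0,0,0,0,0,36],[0,0,0,0,0,0,36]],
  ],
)

```text
time: 22.57
ee_pos: [0.6686, -0.1567, 0.1074]
eef_rot: [[1.0, 0.001, 0.0], [0.001, -1.0, 0.0], [0.0, -0.0, -1.0]]
contact_force: [-0.9, 1.0, 1.9]
width: 0.0435
gripper_force: 15.0
```

>>> carry_out(
  moves=[
    [[0,0,0,0,0,0,45],[0,0,0,0,0,0,47],[0,0,0,0,0,0,52],[0,0,0,0,0,0,60],[0,0,0,0,0,0,66],[0,0,0,0,0,0,66],[0,0,0,0,0,0,66],[0,0,-10,0,0,0,66],[0,0,-22,0,0,0,66],[0,0,-28,0,0,0,66],[0,0,-10,0,0,0,66],[0,0,0,0,0,0,66]],
  ],
)

```text
time: 23.57
ee_pos: [0.6702, -0.1571, 0.1809]
eef_rot: [[1.0, 0.001, 0.005], [0.001, -1.0, -0.001], [0.005, 0.001, -1.0]]
contact_force: [0.5, 0.4, 0.1]
width: 0.0656
gripper_force: 0.0
```

```bash
python3 chk.py .128 c5.png
```

```text
[ 0.67017963 -0.15714502  0.18088073] 0.06564294106557346
```

View pics/c5.png

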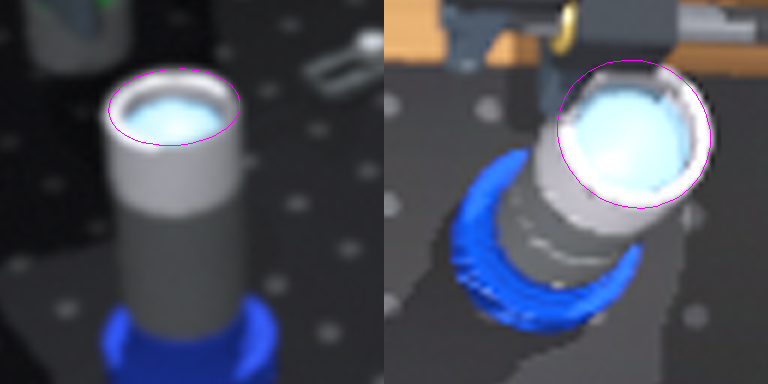

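The lens is seated upright on the amber filter, with its rim on the predicted circle. Last is the detector.

>>> carry_out(
  moves=[
    [[-8,-11,0,0,0,0,66],[-20,-25,0,0,0,0,66],[-24,-30,0,0,0,0,66],[-24,-30,0,0,0,0,66],[-24,-30,0,0,0,0,66],[-24,-30,0,0,0,0,66],[-24,-30,0,0,0,0,66],[-20,-25,0,0,0,0,66],[-12,-15,0,0,0,0,66],[-5,-7,0,0,0,0,66],[0,0,20,0,0,0,66],[0,0,30,0,0,0,66]],
  ],
)

```text
time: 24.67
ee_pos: [0.4844, 0.0768, 0.1283]
eef_rot: [[1.0, 0.002, 0.004], [0.002, -1.0, 0.0], [0.004, -0.0, -1.0]]
contact_force: [1.2, 0.0, 0.3]
width: 0.066
gripper_force: 0.0
```

>>> carry_out(
  moves=[
    [[0,0,30,0,0,0,66],[0,0,12,0,0,0,66],[0,0,0,0,0,0,66],[0,0,0,0,0,0,66]],
  ],
)

```text
time: 25.0
ee_pos: [0.4826, 0.0759, 0.0846]
eef_rot: [[1.0, 0.001, -0.002], [0.001, -1.0, -0.0], [-0.002, 0.0, -1.0]]
contact_force: [-0.3, 0.9, 0.9]
width: 0.0659
gripper_force: 0.0
```

>>> carry_out(
  moves=[
    [[0.5,-0.5,12,0,0,0,66],[0,0,15,0,0,0,66],[0,0,15,0,0,0,66],[0,0,11,0,0,0,66],[0,0,6,0,0,0,66],[0,0,1.5,0,0,0,66],[0,0,0,0,0,0,66],[0,0,0,0,0,0,66]],
  ],
)

```text
time: 25.67
ee_pos: [0.4842, 0.0767, 0.0253]
eef_rot: [[1.0, 0.001, 0.001], [0.001, -1.0, 0.0], [0.001, -0.0, -1.0]]
contact_force: [0.2, 0.3, -0.2]
width: 0.066
gripper_force: 0.0
```

>>> carry_out(
  moves=[
    [[0,0,0,0,0,0,55],[0,0,0,0,0,0,50],[0,0,0,0,0,0,46],[0,0,0,0,0,0,42],[0,0,0,0,0,0,38],[0,0,0,0,0,0,36],[0,0,0,0,0,0,36],[0,0,0,0,0,0,36]],
  ],
)

```text
time: 26.33
ee_pos: [0.4841, 0.0766, 0.0251]
eef_rot: [[1.0, 0.001, 0.0], [0.001, -1.0, 0.0], [0.0, -0.0, -1.0]]
contact_force: [-1.2, 0.5, 6.3]
width: 0.0438
gripper_force: 15.0
```

>>> carry_out(
  moves=[
    [[0,0,-5,0,0,0,36],[0,0,-15,0,0,0,36],[0,0,-25,0,0,0,36],[0,0,-30,0,0,0,36],[0,0,-35,0,0,0,36],[0,0,-30,0,0,0,36],[0,0,-22,0,0,0,36],[0,0,-13,0,0,0,36],[6,8,0,0,0,0,36],[13,16,0,0,0,0,36],[18,23,0,0,0,0,36],[20,25,0,0,0,0,36]],
  ],
)

```text
time: 27.33
ee_pos: [0.5408, 0.0037, 0.199]
eef_rot: [[1.0, 0.002, -0.001], [0.002, -1.0, 0.0], [-0.001, -0.0, -1.0]]
contact_force: [0.5, -0.1, -1.4]
width: 0.0435
gripper_force: 15.0
```

>>> carry_out(
  moves=[
    [[22,28,0,0,0,0,36],[22,28,0,0,0,0,36],[22,28,0,0,0,0,36],[22,28,0,0,0,0,36],[18,22,0,0,0,0,36],[12,15,0,0,0,0,36],[6,8,0,0,0,0,36],[3,4,0,0,0,0,36],[0,0,0,0,0,0,36],[0,0,0,0,0,0,36]],
  ],
)

```text
time: 28.17
ee_pos: [0.6673, -0.1556, 0.1993]
eef_rot: [[1.0, 0.001, -0.001], [0.001, -1.0, 0.0], [-0.001, -0.0, -1.0]]
contact_force: [-0.4, 0.6, -1.0]
width: 0.0433
gripper_force: 15.0
```

Lower 59 mm to about .140.

>>> carry_out(
  moves=[
    [[0.6,0.6,10,0,0,0,36],[0,0,14,0,0,0,36],[0,0,12,0,0,0,36],[0,0,8,0,0,0,36],[0,0,5,0,0,0,36],[0,0,3,0,0,0,36],[0,0,3,0,0,0,36],[0,0,3,0,0,0,36],[0,0,2,0,0,0,36],[0,0,0,0,0,0,36],[0,0,0,0,0,0,36]],
  ],
)

```text
time: 29.08
ee_pos: [0.6687, -0.1569, 0.14]
eef_rot: [[1.0, 0.001, 0.0], [0.001, -1.0, -0.0], [0.0, 0.0, -1.0]]
contact_force: [-0.4, 0.9, -1.0]
width: 0.0434
gripper_force: 15.0
```

>>> carry_out(
  moves=[
    [[0,0,1,0,0,0,36],[0,0,0.5,0,0,0,36],[0,0,0.5,0,0,0,36],[0,0,0,0,0,0,36],[0,0,0,0,0,0,36]],
  ],
)

```text
time: 29.5
ee_pos: [0.6686, -0.1568, 0.1378]
eef_rot: [[1.0, 0.001, -0.0], [0.001, -1.0, 0.0], [-0.0, -0.0, -1.0]]
contact_force: [0.7, -0.0, -0.7]
width: 0.0436
gripper_force: 15.0
```

>>> carry_out(
  moves=[
    [[0,0,0.5,0,0,0,36],[0,0,0.5,0,0,0,36],[0,0,0.5,0,0,0,36],[0,0,0.3,0,0,0,36],[0,0,0,0,0,0,36],[0,0,0,0,0,0,36]],
  ],
)

```text
time: 30.0
ee_pos: [0.6687, -0.1568, 0.1361]
eef_rot: [[1.0, 0.001, 0.0], [0.001, -1.0, -0.0], [0.0, 0.0, -1.0]]
contact_force: [-0.1, 0.9, 0.9]
width: 0.0439
gripper_force: 15.0
```

>>> carry_out(
  moves=[
    [[0,0,0,0,0,0,45],[0,0,0,0,0,0,47],[0,0,0,0,0,0,52],[0,0,0,0,0,0,60],[0,0,0,0,0,0,66],[0,0,0,0,0,0,66],[0,0,0,0,0,0,66],[0,0,-10,0,0,0,66],[0,0,-22,0,0,0,66],[0,0,-28,0,0,0,66],[0,0,-10,0,0,0,66],[0,0,0,0,0,0,66]],
  ],
)

```text
time: 31.0
ee_pos: [0.6702, -0.1572, 0.2096]
eef_rot: [[1.0, 0.001, 0.005], [0.001, -1.0, -0.001], [0.005, 0.001, -1.0]]
contact_force: [0.6, 0.5, 0.8]
width: 0.0659
gripper_force: 0.0
```

```bash
python3 chk.py .156 c6.png
```

```text
[ 0.67024452 -0.15722245  0.20964244] 0.06589699706698894
```

View pics/c6.png

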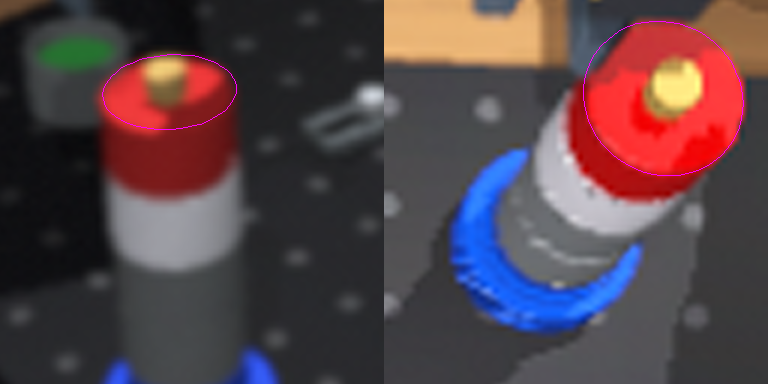

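The whole column is upright and seated, and the detector's top is on the predicted circle in both views. The gripper is clear, so I'm handing in.

```bash
python3 -c "
from station import env
print(env.hand_in())"
```

```text
the job is handed in; nothing more can be done
None
```

The column on the blue lamp is built (diffuser, amber filter, lens, detector), it looked upright and fully seated in both camera views, and the job is handed in; the hand-in returned no verdict.

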